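# Rake the rusk chunks into an even layer

### The arm

A 6-joint arm with a two-finger parallel gripper is mounted at the origin on a cart in front of the work surface, level with it; the furniture and walls round the work are solid. World frame = base frame: x ahead of the robot, y to its left, z up, the work surface at z = 0. Lengths are in m, angles in rad, forces in N, time in s.
With the tool pointing down it reaches from about 0.325 to 0.9 m from the base axis. Payload 3.5 kg.
Tool frame: the origin (TCP) lies between the finger pads; the fingertips stand 8 mm ahead of it and the grasp point (between the pads) lies 11 mm behind it; z points along the fingers, y is the line along which they close (so a half turn about z gives the same grasp; the last joint's range is limited). The gripper opens to 85 mm and grips with 20 to 120 N. Pads are 22 mm wide; open, the fingers measure 114 mm over their backs; the gripper's body (76 mm by 85 mm) begins 54 mm behind the grasp point. The pads swing forward as they close: fully open they stand 13 mm farther back than shut.
Start: joints at [-1.234, 0.276, -0.026, 1.268, 0, 1.467], TCP at [0.266, -0.566, 0.239] pointing down, gripper open.
Joint ranges: [-3.12, 3.12], [-0.85, 1.88], [-1.08, 1.24], [-1.95, 2.15], [-1.57, 1.53], [-3.14, 3.14]. Speed limits (rad/s): [2.57, 2.57, 3.14, 3.14, 3.14, 3.14].

### API

Orientations are given as a 3x3 rotation matrix whose columns are the frame's x, y, z axes.
In Python, from cell import bot, vision, order gives the robot as it stands.
- The arm moves only by the tool jog_arm, never from a script. Its argument "series" is a list of rows, each a list of 7 numbers: the opening, from -1 (shut) to 1 (fully open), then the shift along the tool's x, y, z scaled (see below), then the turn, a rotation vector about the tool's x, y, z scaled (see below). A call has 1 to 8 rows; each row shifts and turns the commanded pose from where the row before left it, along the tool's axes as they then stand; what a row does not reach is not made up. The controller multiplies each number of a shift by 0.02 m and each number of a turn by 0.1 rad. A row lasts 1/12 s, in which the tool goes at most 41.7 mm and 7.16 degrees, less where a joint would pass 70% of its speed; a pose out of reach is approached as far as the arm can. A call with a number of a shift or a turn outside -1 to 1 is refused whole. A call with a gripper value outside its range is refused whole. The fingers move at their own pace and stop on an object; "force" is the grip in N (left out, the last holds). Time passes only in rows, so rows that do not move let the fingers close. It gives the time, the measured TCP pose, the force, the opening and the grip force at its end, in the units of the state.
- bot.observe(): the state, without advancing time (a new reading comes with each control period).
- vision.snapshot(name): name is "side" or "top"; returns the picture (400x640x3 uint8, blue, green, red); there is no depth.
- vision.camera_model(name): a dict with "mtx" (3x3 intrinsics, pixels), "world_from_camera" (4x4, takes a point from camera to world coordinates). Camera axes: x right, y up, looking along -z (the intrinsics and any distortion apply to the point x, -y, -z); pixel columns grow to the right and rows downward; lengths in m; the calibration is good to about 2 mm. A picture is of the moment at which its call begins. camera_model takes no time and is no camera call.
- order.close_job(): hands the job in; it is judged then, once.
The state is a dict: "time_s": time; "joints": joint angles; "dq": joint speeds; "joint_torque": joint torques, N m; "tool_pos": TCP position; "ee_rot": TCP orientation; "contact_force": force on the tool from outside, world axes, zero at the start; "moment": the same for the moment, N m; "grip_width": opening from 0.0 (shut) to 1.0 (fully open); "grasp_force": force on a finger pad.
Only numpy, scipy, OpenCV 4.12 (cv2) and the standard library are available. Lean on these libraries where they do the work, as an engineer would, in place of code of your own. Each camera call takes 0.05 s, during which the arm holds its last target. There are 200 camera calls.

### The job

Take the little rake from its stand and rake the heap of rusk chunks out over the drying tray until they lie in one even layer, none on another and at least two in each third of the tray's length. Draw the rake along with its tines resting lightly on the bed, never pressing hard, and move the chunks with the rake only, not the fingers. Then stand the rake upright in its stand again, and leave the jars and glasses at the back alone.

Things in the scene. Friction and masses are not known exactly. Their poses are not given: they have to be found in the camera images.
- tray: open steel drying tray, fixed, outside 260 x 158 x 36 mm (x, y, z), walls 4 mm thick. Origin under its centre, on the worktop; x runs along its length, +x to the far end where the chunks lie heaped, -x to the near end. The thirds of its length meet at x = -42 and +42 mm. It stands left of the sink, the rake's stand right of it
- tray_centre (a point): centre of the tray, on its underside (axes as the tray). In the tray lies a flat, level, fixed metal sheet, 250 x 148 mm: the bed. Its top is anywhere from 4 to 18 mm above this point, differs from start to start and is not measured: feel for it with the rake
- stand: small wooden rake stand, fixed: foot 90 x 110 x 10 mm with an upright pocket, mouth 18 (x) x 46 (y) mm, pocket floor 15 mm and rim 52 mm above the worktop. Origin under its centre, on the worktop; the pocket is centred on it. Between stand and tray, over the sink, a tall tap reaches toward the robot: carry the rake past it on the robot's side (x about 0.40 m)
- rake: hand rake, 150 g, upright in the stand. Origin midway along the line of tine tips (head unpressed), z up the handle, y along the tines. Head: four steel tines 6 mm thick, 30 mm high, 10 mm apart (row 36 mm long) under a bar 12 (x) x 38 (y) mm, top at z 40 mm. The head slides up against a spring, 3.5 N per mm, stop at 10 mm: 2 mm past touch puts 7 N on the bed; over 9 N is too much
- rake_grip (a point): the place to hold the rake: middle of its handle, a straight wooden bar 16 mm thick (rake x) and 22 mm wide (y) from 54 to 150 mm above the tine tips; this point is on its axis, 112 mm above the tips. Pinch across the 16 mm thickness, which then takes the pull of raking, and rake along the rake's x
- chunk1: hard rusk chunk, 26 x 26 x 20 mm (x, y, z), about 18 g, bread-coloured with browner top; origin at its centre. At first in the heap: rear row, middle column. Heap: 3 columns (31 mm apart along tray y) of 2 chunks (29 mm apart along x), one on top; over 16 mm is clear behind the rear row for the rake
- chunk2: hard rusk chunk, 25 x 27 x 21 mm (x, y, z), about 18 g, bread-coloured with browner top; origin at its centre. At first in the heap: rear row, +y column. Heap: 3 columns (31 mm apart along tray y) of 2 chunks (29 mm apart along x), one on top; over 16 mm is clear behind the rear row for the rake
- chunk3: hard rusk chunk, 27 x 25 x 20 mm (x, y, z), about 18 g, bread-coloured with browner top; origin at its centre. At first in the heap: rear row, -y column. Heap: 3 columns (31 mm apart along tray y) of 2 chunks (29 mm apart along x), one on top; over 16 mm is clear behind the rear row for the rake
- chunk4: hard rusk chunk, 26 x 25 x 21 mm (x, y, z), about 18 g, bread-coloured with browner top; origin at its centre. At first in the heap: front row, middle column. Heap: 3 columns (31 mm apart along tray y) of 2 chunks (29 mm apart along x), one on top; over 16 mm is clear behind the rear row for the rake
- chunk5: hard rusk chunk, 25 x 26 x 20 mm (x, y, z), about 18 g, bread-coloured with browner top; origin at its centre. At first in the heap: front row, +y column. Heap: 3 columns (31 mm apart along tray y) of 2 chunks (29 mm apart along x), one on top; over 16 mm is clear behind the rear row for the rake
- chunk6: hard rusk chunk, 27 x 26 x 21 mm (x, y, z), about 18 g, bread-coloured with browner top; origin at its centre. At first in the heap: front row, -y column. Heap: 3 columns (31 mm apart along tray y) of 2 chunks (29 mm apart along x), one on top; over 16 mm is clear behind the rear row for the rake
- chunk7: hard rusk chunk, 26 x 27 x 20 mm (x, y, z), about 18 g, bread-coloured with browner top; origin at its centre. At first in the heap: on top of the middle column, across its two chunks. Heap: 3 columns (31 mm apart along tray y) of 2 chunks (29 mm apart along x), one on top; over 16 mm is clear behind the rear row for the rake
- jar_a: narrow glass spice jar with a dark cap, 41 mm wide, 105 mm tall; a bystander at the back of the worktop, origin under its centre
- jar_b: narrow glass spice jar with a dark cap, 41 mm wide, 105 mm tall; a bystander at the back of the worktop, origin under its centre
- tea_glass: small waisted tea glass, 64 mm wide, 88 mm tall; a bystander at the back of the worktop, origin under its centre
- shaker: glass shaker with a grey top, 44 mm wide, 90 mm tall; a bystander at the back of the worktop, origin under its centre

How it is judged:
On the way, in this order (a step that is already met when the one before it is completed fails the run):
1. the rake is lifted clear of its stand (z of rake in the frame of stand above 0.07 m), for 0.1 s.
2. the rake is drawn along with its tines resting on the bed (1.5 to 9 N, faster than 15 mm/s, for 0.8 s on end) (contact force between rake and bed_c0 above 1.5 N and linear speed of rake above 0.015 m/s), for 0.8 s.
At the end, for the whole second after the job is handed in: All seven chunks lie still in the tray in one layer (centres under 32.5 mm above the tray's underside), at least two centres in each third of its length; the rake stands released in its pocket, tips within 7 mm of the pocket floor, within 12 mm of its centre, tilted under 0.2 rad (x of chunk1 in the frame of tray between -0.126 and 0.126 m and y of chunk1 in the frame of tray between -0.075 and 0.075 m and z of chunk1 in the frame of tray between 0 and 0.0325 m and linear speed of each of chunk1, chunk2, chunk3, chunk4, chunk5, chunk6, chunk7, rake below 0.02 m/s and x of chunk2 in the frame of tray between -0.126 and 0.126 m and y of chunk2 in the frame of tray between -0.075 and 0.075 m and z of chunk2 in the frame of tray between 0 and 0.0325 m and x of chunk3 in the frame of tray between -0.126 and 0.126 m and y of chunk3 in the frame of tray between -0.075 and 0.075 m and z of chunk3 in the frame of tray between 0 and 0.0325 m and x of chunk4 in the frame of tray between -0.126 and 0.126 m and y of chunk4 in the frame of tray between -0.075 and 0.075 m and z of chunk4 in the frame of tray between 0 and 0.0325 m and x of chunk5 in the frame of tray between -0.126 and 0.126 m and y of chunk5 in the frame of tray between -0.075 and 0.075 m and z of chunk5 in the frame of tray between 0 and 0.0325 m and x of chunk6 in the frame of tray between -0.126 and 0.126 m and y of chunk6 in the frame of tray between -0.075 and 0.075 m and z of chunk6 in the frame of tray between 0 and 0.0325 m and x of chunk7 in the frame of tray between -0.126 and 0.126 m and y of chunk7 in the frame of tray between -0.075 and 0.075 m and z of chunk7 in the frame of tray between 0 and 0.0325 m and (x of each of chunk1, chunk2 in the frame of tray below -0.042 m or x of each of chunk1, chunk3 in the frame of tray below -0.042 m or x of each of chunk1, chunk4 in the frame of tray below -0.042 m or x of each of chunk1, chunk5 in the frame of tray below -0.042 m or x of each of chunk1, chunk6 in the frame of tray below -0.042 m or x of each of chunk1, chunk7 in the frame of tray below -0.042 m or x of each of chunk2, chunk3 in the frame of tray below -0.042 m or x of each of chunk2, chunk4 in the frame of tray below -0.042 m or x of each of chunk2, chunk5 in the frame of tray below -0.042 m or x of each of chunk2, chunk6 in the frame of tray below -0.042 m or x of each of chunk2, chunk7 in the frame of tray below -0.042 m or x of each of chunk3, chunk4 in the frame of tray below -0.042 m or x of each of chunk3, chunk5 in the frame of tray below -0.042 m or x of each of chunk3, chunk6 in the frame of tray below -0.042 m or x of each of chunk3, chunk7 in the frame of tray below -0.042 m or x of each of chunk4, chunk5 in the frame of tray below -0.042 m or x of each of chunk4, chunk6 in the frame of tray below -0.042 m or x of each of chunk4, chunk7 in the frame of tray below -0.042 m or x of each of chunk5, chunk6 in the frame of tray below -0.042 m or x of each of chunk5, chunk7 in the frame of tray below -0.042 m or x of each of chunk6, chunk7 in the frame of tray below -0.042 m) and ((x of chunk1 in the frame of tray between -0.042 and 0.042 m and x of chunk2 in the frame of tray between -0.042 and 0.042 m) or (x of chunk1 in the frame of tray between -0.042 and 0.042 m and x of chunk3 in the frame of tray between -0.042 and 0.042 m) or (x of chunk1 in the frame of tray between -0.042 and 0.042 m and x of chunk4 in the frame of tray between -0.042 and 0.042 m) or (x of chunk1 in the frame of tray between -0.042 and 0.042 m and x of chunk5 in the frame of tray between -0.042 and 0.042 m) or (x of chunk1 in the frame of tray between -0.042 and 0.042 m and x of chunk6 in the frame of tray between -0.042 and 0.042 m) or (x of chunk1 in the frame of tray between -0.042 and 0.042 m and x of chunk7 in the frame of tray between -0.042 and 0.042 m) or (x of chunk2 in the frame of tray between -0.042 and 0.042 m and x of chunk3 in the frame of tray between -0.042 and 0.042 m) or (x of chunk2 in the frame of tray between -0.042 and 0.042 m and x of chunk4 in the frame of tray between -0.042 and 0.042 m) or (x of chunk2 in the frame of tray between -0.042 and 0.042 m and x of chunk5 in the frame of tray between -0.042 and 0.042 m) or (x of chunk2 in the frame of tray between -0.042 and 0.042 m and x of chunk6 in the frame of tray between -0.042 and 0.042 m) or (x of chunk2 in the frame of tray between -0.042 and 0.042 m and x of chunk7 in the frame of tray between -0.042 and 0.042 m) or (x of chunk3 in the frame of tray between -0.042 and 0.042 m and x of chunk4 in the frame of tray between -0.042 and 0.042 m) or (x of chunk3 in the frame of tray between -0.042 and 0.042 m and x of chunk5 in the frame of tray between -0.042 and 0.042 m) or (x of chunk3 in the frame of tray between -0.042 and 0.042 m and x of chunk6 in the frame of tray between -0.042 and 0.042 m) or (x of chunk3 in the frame of tray between -0.042 and 0.042 m and x of chunk7 in the frame of tray between -0.042 and 0.042 m) or (x of chunk4 in the frame of tray between -0.042 and 0.042 m and x of chunk5 in the frame of tray between -0.042 and 0.042 m) or (x of chunk4 in the frame of tray between -0.042 and 0.042 m and x of chunk6 in the frame of tray between -0.042 and 0.042 m) or (x of chunk4 in the frame of tray between -0.042 and 0.042 m and x of chunk7 in the frame of tray between -0.042 and 0.042 m) or (x of chunk5 in the frame of tray between -0.042 and 0.042 m and x of chunk6 in the frame of tray between -0.042 and 0.042 m) or (x of chunk5 in the frame of tray between -0.042 and 0.042 m and x of chunk7 in the frame of tray between -0.042 and 0.042 m) or (x of chunk6 in the frame of tray between -0.042 and 0.042 m and x of chunk7 in the frame of tray between -0.042 and 0.042 m)) and (x of each of chunk1, chunk2 in the frame of tray above 0.042 m or x of each of chunk1, chunk3 in the frame of tray above 0.042 m or x of each of chunk1, chunk4 in the frame of tray above 0.042 m or x of each of chunk1, chunk5 in the frame of tray above 0.042 m or x of each of chunk1, chunk6 in the frame of tray above 0.042 m or x of each of chunk1, chunk7 in the frame of tray above 0.042 m or x of each of chunk2, chunk3 in the frame of tray above 0.042 m or x of each of chunk2, chunk4 in the frame of tray above 0.042 m or x of each of chunk2, chunk5 in the frame of tray above 0.042 m or x of each of chunk2, chunk6 in the frame of tray above 0.042 m or x of each of chunk2, chunk7 in the frame of tray above 0.042 m or x of each of chunk3, chunk4 in the frame of tray above 0.042 m or x of each of chunk3, chunk5 in the frame of tray above 0.042 m or x of each of chunk3, chunk6 in the frame of tray above 0.042 m or x of each of chunk3, chunk7 in the frame of tray above 0.042 m or x of each of chunk4, chunk5 in the frame of tray above 0.042 m or x of each of chunk4, chunk6 in the frame of tray above 0.042 m or x of each of chunk4, chunk7 in the frame of tray above 0.042 m or x of each of chunk5, chunk6 in the frame of tray above 0.042 m or x of each of chunk5, chunk7 in the frame of tray above 0.042 m or x of each of chunk6, chunk7 in the frame of tray above 0.042 m) and horizontal distance between rake and stand below 0.012 m and height (world z) of rake below 0.022 m and angle between rake's own z axis and vertical below 0.2 rad); the robot touches nothing.
It fails at once if the rake presses on the bed with more than 9 N (contact force between rake and bed_c0 above 9 N).
It fails at once if the rake is forced against the tray's walls with more than 20 N (contact force between rake and tray above 20 N).
It fails at once if a chunk is touched by the fingers (contact force between the fingers and chunk1 above 0.3 N or contact force between the fingers and chunk2 above 0.3 N or contact force between the fingers and chunk3 above 0.3 N or contact force between the fingers and chunk4 above 0.3 N or contact force between the fingers and chunk5 above 0.3 N or contact force between the fingers and chunk6 above 0.3 N or contact force between the fingers and chunk7 above 0.3 N).
It fails at once if a bystander is shifted by more than 20 mm or tipped (distance of any of jar_a, jar_b, tea_glass, shaker from where it was at the start of the episode above 0.02 m or angle between any of jar_a, jar_b, tea_glass, shaker's own z axis and vertical above 0.3 rad).
It also fails if it takes over 72 s, if anything falls off the work surface, if the arm or the gripper's body presses on something with over 40 N, if the wrist force passes 120 N, or if a joint passes its speed limit or range.

## Working session

There is one attempt and no reset: what is moved stays moved. The work goes in short steps, Python scripts to look and compute and a tool call to move; the robot and the scene stay as the last step left them, time stands still between calls to the robot, and variables do not carry over. Pictures are saved under pics/ and viewed, at most 10 in all, crops included, and the job is handed in when it is done.

Besides the shell and the picture viewer there is one more tool, called after ">>>" by a JSON object that holds its "op" and its "data", one argument or row to a line. jog_arm: Moves the arm, as the interface text tells. Its arguments: {"type":"object","properties":{"series":{"type":"array","items":{"type":"array","items":{"type":"number"}}},"force":{"type":"number"}},"required":["series"]}

```bash
ls; mkdir -p pics; python3 - <<'E'
from cell import bot,vision
import cv2,numpy as np
for n in("side","top"):
    cv2.imwrite(f"pics/{n}0.png",vision.snapshot(n)); m=vision.camera_model(n); print(n,{k:np.round(v,4).tolist() if not isinstance(v,str) else v for k,v in m.items()})
s=bot.observe(); print({k:np.round(v,3).tolist() for k,v in s.items()})
E
```

```text
pics
side {'mtx': [[428.6305, 0.0, 316.79], [0.0, 428.6305, 201.6781], [0.0, 0.0, 1.0]], 'world_from_camera': [[0.0134, 0.5749, -0.8181, -0.4476], [-0.9999, 0.0076, -0.0111, -0.0308], [-0.0001, 0.8182, 0.575, 0.8218], [0.0, 0.0, 0.0, 1.0]]}
top {'mtx': [[415.54, 0.0, 315.8186], [0.0, 415.54, 195.9628], [0.0, 0.0, 1.0]], 'world_from_camera': [[0.0254, 0.9814, -0.1903, 0.3572], [-0.9996, 0.0267, 0.0042, -0.0064], [0.0092, 0.1902, 0.9817, 1.2278], [0.0, 0.0, 0.0, 1.0]]}
{'time_s': 0.1, 'joints': [-1.234, 0.277, -0.028, 1.268, -0.0, 1.467], 'dq': [-0.001, -0.001, 0.004, 0.001, -0.001, -0.003], 'joint_torque': [0.001, -44.671, 29.613, 0.008, -0.0, 0.0], 'tool_pos': [0.266, -0.565, 0.238], 'ee_rot': [[0.905, 0.426, -0.001], [0.426, -0.905, 0.002], [0.0, -0.002, -1.0]], 'contact_force': [0.302, 0.091, -0.651], 'moment': [-0.042, 0.017, 0.018], 'grasp_force': 0.0, 'grip_width': 0.998}
```

View pics/side0.png

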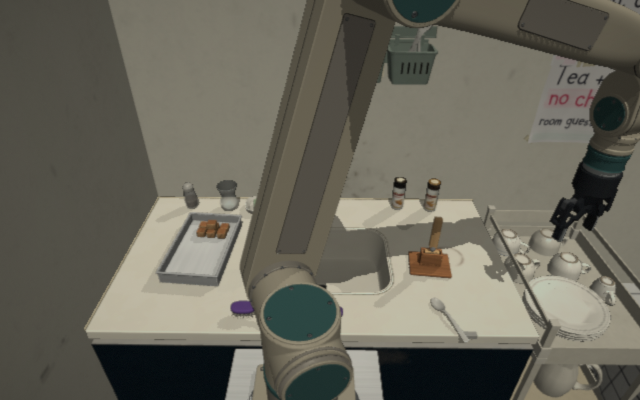

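View pics/top0.png

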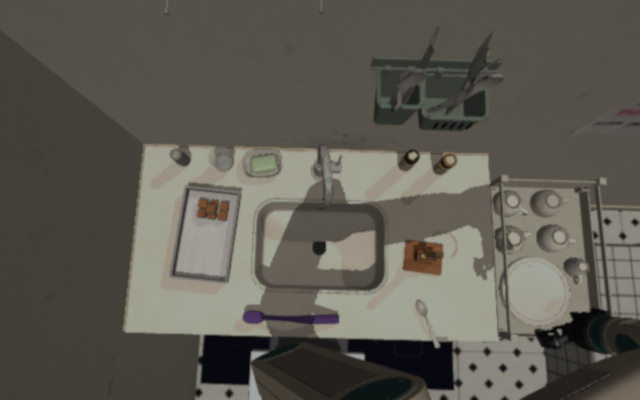

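The tray shows at top (208,232) with the heap at its far end (213,209). The stand with the rake is at (424,257), and the tap base is at (325,165). Next I crop for detail.

```bash
cat > h.py <<'E'
import cv2,numpy as np
from cell import bot,vision
def ray(n,px):
    m=vision.camera_model(n);K=np.array(m["mtx"]);T=np.array(m["world_from_camera"])
    p=np.linalg.inv(K)@np.array([px[0],px[1],1.]); d=T[:3,:3]@np.array([p[0],-p[1],-p[2]])
    return T[:3,3],d
def onz(n,px,z):
    o,d=ray(n,px); return o+d*(z-o[2])/d[2]
def proj(n,P):
    m=vision.camera_model(n);K=np.array(m["mtx"]);T=np.array(m["world_from_camera"])
    c=T[:3,:3].T@(np.asarray(P,float)-T[:3,3]); q=K@np.array([c[0],-c[1],-c[2]]); return q[:2]/q[2]
E
python3 - <<'E'
from h import *
t=cv2.imread("pics/top0.png");s=cv2.imread("pics/side0.png")
up=lambda a,k:cv2.resize(a,None,fx=k,fy=k,interpolation=cv2.INTER_CUBIC)
a=up(t[180:284,164:248],4);b=up(t[230:282,396:450],6)
c=up(s[205:290,395:465],5)
W=np.zeros((600,800,3),np.uint8)
W[:a.shape[0],:a.shape[1]]=a; W[:312,340:340+324]=b
c=c[:280,:];c=cv2.resize(c,None,fx=1,fy=1);W[315:315+280,340:340+c.shape[1]]=c
W=np.clip(W*1.5,0,255).astype(np.uint8)
cv2.imwrite("pics/c0.png",W)
hsv=cv2.cvtColor(t,cv2.COLOR_BGR2HSV)
m=cv2.inRange(hsv,(3,90,50),(20,255,255)); m[:, :390]=0; m[:,460:]=0; m[:230]=0
for cc in cv2.findContours(m,0,2)[0]:
    if cv2.contourArea(cc)>40: r=cv2.minAreaRect(cc);print(r,cv2.boxPoints(r).tolist(),[onz("top",p,.01).round(4).tolist() for p in cv2.boxPoints(r)])
m=cv2.inRange(hsv,(3,90,40),(20,255,255)); m[:, 260:]=0; m[:190]=0;m[230:]=0
for cc in cv2.findContours(m,0,2)[0]:
    if cv2.contourArea(cc)>20: r=cv2.minAreaRect(cc);print(r,onz("top",r[0],.03))
E
```

```text
((423.01312255859375, 256.9017333984375), (37.93098449707031, 30.199405670166016), 7.594644546508789) [[402.2183532714844, 269.3624267578125], [406.2096252441406, 239.4279327392578], [443.8078918457031, 244.4410400390625], [439.8166198730469, 274.37554931640625]] [[0.3839, -0.2668, 0.01], [0.4707, -0.2797, 0.01], [0.4589, -0.3898, 0.01], [0.3724, -0.3753, 0.01]]
((222.78846740722656, 210.55767822265625), (8.040761947631836, 18.04268455505371), 11.309932708740234) [0.53878563 0.25811139 0.03      ]
((206.87570190429688, 208.55776977539062), (18.931119918823242, 17.714662551879883), 8.746162414550781) [0.54342873 0.3047376  0.03      ]
```

View pics/c0.png

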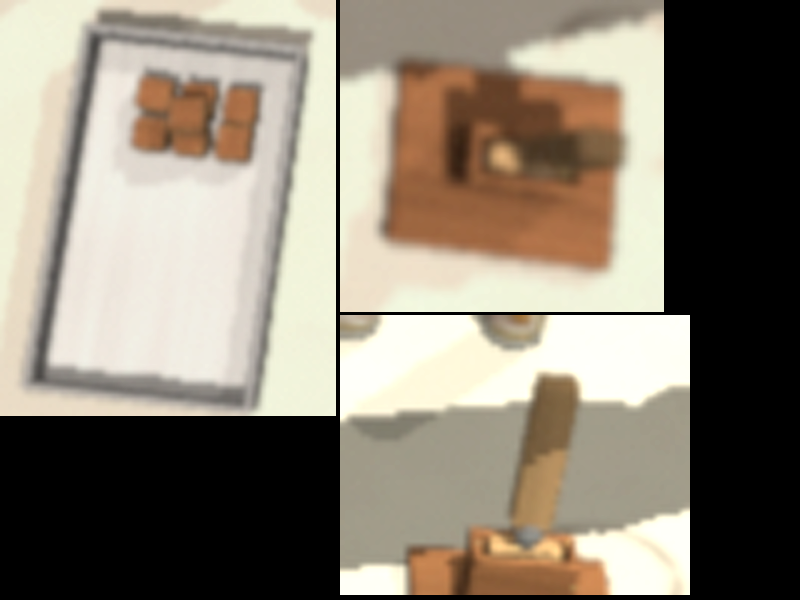

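```bash
python3 - <<'E'
from h import *
u=lambda x,y:(164+x/4,180+y/4)
C=np.array([onz("top",u(*p),.036)[:2] for p in[(88,27),(306,50),(255,407),(25,386)]])
print("tray",C.round(4).tolist(),C.mean(0).round(4),[round(float(np.linalg.norm(C[i]-C[i-1])),4) for i in range(4)])
c=C.mean(0); ax=(C[0]+C[1]-C[2]-C[3]);yaw=np.arctan2(ax[1],ax[0]);ay=C[0]+C[3]-C[1]-C[2];print("yaw",yaw,np.arctan2(-ay[0],ay[1]))
R=np.array([[np.cos(yaw),-np.sin(yaw)],[np.sin(yaw),np.cos(yaw)]])
for n,p,z in[("rl",(157,92),.032),("fl",(151,133),.032),("rr",(241,102),.032),("fr",(235,140),.032),("mid",(190,113),.052),("rm",(203,88),.032),("fm",(190,145),.032)]:
    print(n,((onz("top",u(*p),z)[:2]-c)@R).round(4))
# handle
P=np.array([.4215,-.3279])
for z in(.0,.052,.069,.165): print(z,proj("top",[*P,z]).round(1),proj("side",[*P,z]).round(1))
print("handle top seen: top",[ (396+(x-340)/6,230+y/6) for x,y in[(605,150)]],"side",[(395+(x-340)/5,205+(y-315)/5) for x,y in[(558,380),(530,525)]])
# lines top & side for handle top
o1,d1=ray("top",(440.2,255));o2,d2=ray("side",(395+218/5,205+66/5))
A=np.array([d1,-d2]).T;t=np.linalg.lstsq(A,o2-o1,rcond=None)[0];print(o1+d1*t[0],o2+d2*t[1])
E
```

```text
tray [[0.6054, 0.3689], [0.5926, 0.2088], [0.3366, 0.2292], [0.3469, 0.3912]] [0.4704 0.2995] [0.2594, 0.1607, 0.2568, 0.1623]
yaw -0.08279092574774333 -0.07174280103988649
rl [0.0872 0.0237]
fl [0.0569 0.0233]
rr [ 0.0866 -0.0381]
fr [ 0.0584 -0.0379]
mid [ 0.0718 -0.0077]
rm [ 0.0938 -0.009 ]
fm [ 0.0513 -0.0062]
0.0 [422.1 257. ] [429.  265.2]
0.052 [426.9 256.1] [431.9 251. ]
0.069 [428.6 255.8] [432.9 246.2]
0.165 [439. 254.] [438.8 217.5]
handle top seen: top [(440.1666666666667, 255.0)] side [(438.6, 218.0), (433.0, 247.0)]
[ 0.41894048 -0.33075724  0.16538927] [ 0.41935758 -0.32714131  0.16430939]
```

Tray centre is (0.470, 0.2995) with yaw -0.08. The stand and rake are at (0.421, -0.328) with yaw about -0.12, and the handle is upright. I turn the tool and go above the rake.

>>> {"op": "jog_arm", "data": {
  "series": [
    [1,0,0,0,0,0,-1],
    [1,0,0,0,0,0,-1],
    [1,0,0,0,0,0,-1],
    [1,0,0,0,0,0,-1],
    [1,0,0,0,0,0,-1],
    [1,0,0,0,0,0,-1],
    [1,0,0,0,0,0,-1],
    [1,0,0,0,0,0,-1]
  ],
  "force": 60
}}

```text
time_s: 0.77
tool_pos: [0.2659, -0.5651, 0.2386]
ee_rot: [[0.32, 0.947, -0.0], [0.947, -0.32, 0.001], [0.001, -0.001, -1.0]]
contact_force: [0.1, -0.0, 0.7]
grip_width: 1.002
grasp_force: 0.0
```

>>> {"op": "jog_arm", "data": {
  "series": [
    [1,0,0,0,0,0,-1],
    [1,0,0,0,0,0,-1],
    [1,0,0,0,0,0,-0.1],
    [1,0.98,0.482,0,0,0,0],
    [1,0.98,0.482,0,0,0,0],
    [1,0.98,0.482,0,0,0,0],
    [1,0.98,0.482,0,0,0,0],
    [1,0.98,0.482,0,0,0,0]
  ]
}}

```text
time_s: 1.43
tool_pos: [0.326, -0.473, 0.2388]
ee_rot: [[0.124, 0.992, -0.0], [0.992, -0.124, 0.001], [0.001, -0.0, -1.0]]
contact_force: [0.2, -0.6, -0.4]
grip_width: 1.0
grasp_force: 0.0
```

>>> {"op": "jog_arm", "data": {
  "series": [
    [1,0.98,0.482,0,0,0,0],
    [1,0.98,0.482,0,0,0,0],
    [1,0.98,0.482,0,0,0,0],
    [1,0.98,0.482,0,0,0,0],
    [1,0.98,0.482,0,0,0,0],
    [1,0.98,0.482,0,0,0,0],
    [1,0.98,0.482,0,0,0,0],
    [1,0.98,0.482,0,0,0,0]
  ]
}}

```text
time_s: 2.1
tool_pos: [0.4215, -0.3266, 0.239]
ee_rot: [[0.123, 0.992, -0.0], [0.992, -0.123, 0.0], [0.0, -0.0, -1.0]]
contact_force: [0.4, -0.4, 0.0]
grip_width: 1.003
grasp_force: 0.0
```

>>> {"op": "jog_arm", "data": {
  "series": [
    [1,0,0,0,0,0,0],
    [1,0,0,0,0,0,0]
  ]
}}

```text
time_s: 2.27
tool_pos: [0.4214, -0.3269, 0.2391]
ee_rot: [[0.12, 0.993, -0.001], [0.993, -0.12, 0.0], [-0.0, -0.001, -1.0]]
contact_force: [-0.5, -1.0, 0.3]
grip_width: 0.998
grasp_force: 0.0
```

>>> {"op": "jog_arm", "data": {
  "series": [
    [1,-0.05,0,1,0,0,0],
    [1,0,0,1,0,0,0],
    [1,0,0,1,0,0,0],
    [1,0,0,1,0,0,0],
    [1,0,0,1,0,0,0],
    [1,0,0,0.7,0,0,0],
    [1,0,0,0.45,0,0,0],
    [1,0,0,0,0,0,0]
  ]
}}

```text
time_s: 2.93
tool_pos: [0.4193, -0.3282, 0.114]
ee_rot: [[0.123, 0.992, -0.003], [0.992, -0.123, 0.003], [0.002, -0.004, -1.0]]
contact_force: [-0.3, 0.0, -0.2]
grip_width: 1.0
grasp_force: 0.0
```

>>> {"op": "jog_arm", "data": {
  "series": [
    [-1,0,0,0,0,0,0],
    [-1,0,0,0,0,0,0],
    [-1,0,0,0,0,0,0],
    [-1,0,0,0,0,0,0],
    [-1,0,0,0,0,0,0],
    [-1,0,0,0,0,0,0],
    [-1,0,0,0,0,0,0],
    [-1,0,0,0,0,0,0]
  ],
  "force": 60
}}

```text
time_s: 3.6
tool_pos: [0.4214, -0.3289, 0.1167]
ee_rot: [[0.121, 0.993, 0.001], [0.993, -0.121, -0.001], [-0.0, 0.001, -1.0]]
contact_force: [-0.3, 0.2, 1.3]
grip_width: 0.184
grasp_force: 59.5
```

>>> {"op": "jog_arm", "data": {
  "series": [
    [-1,0,0,0,0,0,0],
    [-1,0,0,0,0,0,0],
    [-1,0,0,0,0,0,0],
    [-1,0,0,0,0,0,0]
  ]
}}

```text
time_s: 3.93
tool_pos: [0.4214, -0.3289, 0.1165]
ee_rot: [[0.121, 0.993, 0.001], [0.993, -0.121, -0.0], [-0.0, 0.001, -1.0]]
contact_force: [0.4, -0.5, 2.5]
grip_width: 0.181
grasp_force: 59.7
```

>>> {"op": "jog_arm", "data": {
  "series": [
    [-1,0,0,-0.5,0,0,0],
    [-1,0,0,-1,0,0,0],
    [-1,0,0,-1,0,0,0],
    [-1,0,0,-1,0,0,0],
    [-1,0,0,-1,0,0,0],
    [-1,0,0,0,0,0,-0.4],
    [-1,0,0,0,0,0,0]
  ]
}}

```text
time_s: 4.52
tool_pos: [0.4215, -0.3292, 0.208]
ee_rot: [[0.08, 0.997, 0.001], [0.997, -0.08, -0.002], [-0.002, 0.002, -1.0]]
contact_force: [0.7, -0.3, -3.0]
grip_width: 0.183
grasp_force: 59.4
```

```bash
python3 - <<'E'
from h import *
t=vision.snapshot("top");s=vision.snapshot("side")
W=np.hstack([cv2.resize(t[200:300,380:480],None,fx=4,fy=4),cv2.resize(s[180:280,390:490],None,fx=4,fy=4)]);cv2.imwrite("pics/lift.png",np.clip(W*1.4,0,255).astype(np.uint8))
o=bot.observe();print(o["tool_pos"],o["contact_force"],o["moment"],o["time_s"])
E
```

```text
[ 0.42049045 -0.32812443  0.20582548] [ 0.32440214  0.5422125  -2.29776873] [ 0.05968385  0.02467343 -0.01700805] 4.6167
```

View pics/lift.png

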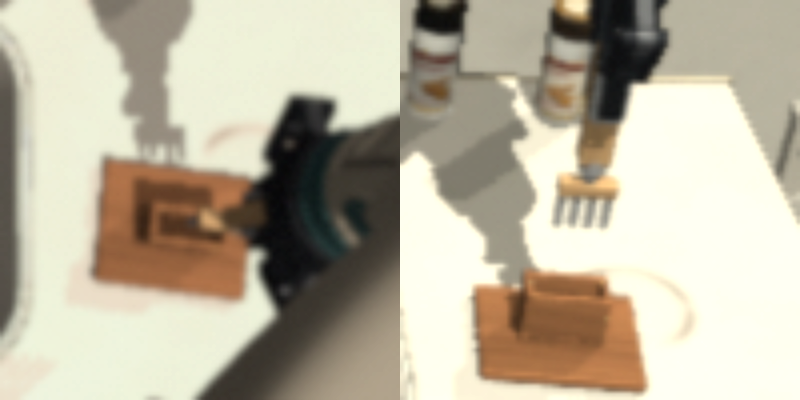

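The rake hangs straight in the grip. Tines are near side (436,236), clear of the stand. I carry it over to the tray on the robot's side of the tap.

>>> {"op": "jog_arm", "data": {
  "series": [
    [-1,0.99,-0.125,0,0,0,0],
    [-1,0.99,-0.125,0,0,0,0],
    [-1,0.99,-0.125,0,0,0,0],
    [-1,0.99,-0.125,0,0,0,0],
    [-1,0.99,-0.125,0,0,0,0],
    [-1,0.99,-0.125,0,0,0,0],
    [-1,0.99,-0.125,0,0,0,0],
    [-1,0.99,-0.125,0,0,0,0]
  ]
}}

```text
time_s: 5.28
tool_pos: [0.4127, -0.1676, 0.205]
ee_rot: [[0.082, 0.997, -0.003], [0.997, -0.082, 0.002], [0.001, -0.003, -1.0]]
contact_force: [0.5, -0.3, -1.8]
grip_width: 0.179
grasp_force: 59.2
```

>>> {"op": "jog_arm", "data": {
  "series": [
    [-1,0.99,-0.125,0,0,0,0],
    [-1,0.99,-0.125,0,0,0,0],
    [-1,0.99,-0.125,0,0,0,0],
    [-1,0.99,-0.125,0,0,0,0],
    [-1,0.99,-0.125,0,0,0,0],
    [-1,0.99,-0.125,0,0,0,0],
    [-1,0.99,-0.125,0,0,0,0],
    [-1,0.99,-0.125,0,0,0,0]
  ]
}}

```text
time_s: 5.95
tool_pos: [0.4054, -0.0085, 0.2051]
ee_rot: [[0.082, 0.997, -0.003], [0.997, -0.082, 0.001], [0.0, -0.003, -1.0]]
contact_force: [0.2, 0.3, -2.0]
grip_width: 0.177
grasp_force: 59.2
```

>>> {"op": "jog_arm", "data": {
  "series": [
    [-1,0.99,-0.125,0,0,0,0],
    [-1,0.99,-0.125,0,0,0,0],
    [-1,0.99,-0.125,0,0,0,0],
    [-1,0.99,-0.125,0,0,0,0],
    [-1,0.99,-0.125,0,0,0,0],
    [-1,0.99,-0.125,0,0,0,0],
    [-1,0.99,-0.125,0,0,0,0],
    [-1,0.99,-0.125,0,0,0,0]
  ]
}}

```text
time_s: 6.62
tool_pos: [0.3983, 0.1505, 0.2051]
ee_rot: [[0.082, 0.997, -0.003], [0.997, -0.082, -0.001], [-0.001, -0.003, -1.0]]
contact_force: [0.2, -0.2, -1.4]
grip_width: 0.18
grasp_force: 59.2
```

>>> {"op": "jog_arm", "data": {
  "series": [
    [-1,0.92,0.85,0,0,0,0],
    [-1,0.92,0.85,0,0,0,0],
    [-1,0.92,0.85,0,0,0,0],
    [-1,0.92,0.85,0,0,0,0],
    [-1,0.92,0.85,0,0,0,0],
    [-1,0.92,0.85,0,0,0,0],
    [-1,0.92,0.85,0,0,0,0],
    [-1,0.92,0.85,0,0,0,0]
  ]
}}

```text
time_s: 7.28
tool_pos: [0.5468, 0.2859, 0.2044]
ee_rot: [[0.082, 0.997, -0.003], [0.997, -0.082, -0.001], [-0.002, -0.003, -1.0]]
contact_force: [0.1, -1.0, -2.1]
grip_width: 0.177
grasp_force: 59.2
```

>>> {"op": "jog_arm", "data": {
  "series": [
    [-1,0.92,0.85,0,0,0,0],
    [-1,0.92,0.85,0,0,0,0],
    [-1,0,0,0,0,0,0],
    [-1,0,0,0,0,0,0],
    [-1,0,0,0,0,0,0]
  ]
}}

```text
time_s: 7.7
tool_pos: [0.5827, 0.3188, 0.2047]
ee_rot: [[0.081, 0.997, -0.004], [0.997, -0.081, -0.002], [-0.002, -0.003, -1.0]]
contact_force: [0.2, -0.5, -2.1]
grip_width: 0.179
grasp_force: 59.4
```

>>> {"op": "jog_arm", "data": {
  "series": [
    [-1,0,0.1,1,0,0,0],
    [-1,0,0,1,0,0,0],
    [-1,0,0,0,0,0,0],
    [-1,0,0,0,0,0,0]
  ]
}}

```text
time_s: 8.03
tool_pos: [0.5837, 0.3179, 0.1647]
ee_rot: [[0.082, 0.997, -0.005], [0.997, -0.082, -0.002], [-0.002, -0.005, -1.0]]
contact_force: [-0.1, 0.4, -1.1]
grip_width: 0.177
grasp_force: 59.4
```

```bash
python3 - <<'E'
from h import *
t=vision.snapshot("top");s=vision.snapshot("side")
W=np.hstack([cv2.resize(t[170:290,160:260],None,fx=4,fy=4),cv2.resize(s[170:290,155:255],None,fx=4,fy=4)]);cv2.imwrite("pics/pos.png",np.clip(W*1.3,0,255).astype(np.uint8))
P=[.585,.3194]
for z in(.065,.045,.02): print(proj("top",[*P,z]).round(1),proj("side",[*P,z]).round(1))
E
```

```text
[199.8 192. ] [204.5 209.3]
[201.6 193.4] [205.5 214.7]
[203.8 195.1] [206.8 221.2]
```

View pics/pos.png

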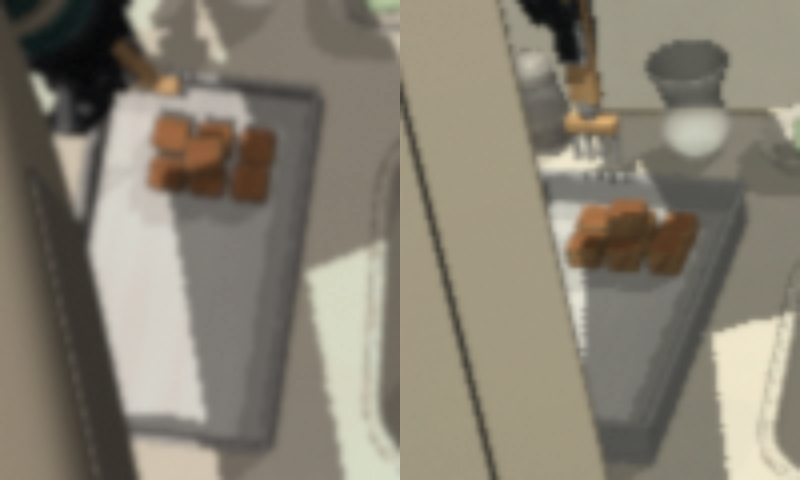

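The rake head at top-crop (168,85) is just behind the rear row, over the tray's far end. I lower it to just above the highest possible bed.

>>> {"op": "jog_arm", "data": {
  "series": [
    [-1,0.1,0.05,0.7,0,0,0],
    [-1,0,0,0.6,0,0,0],
    [-1,0,0,0.4,0,0,0],
    [-1,0,0,0.2,0,0,0],
    [-1,0,0,0.1,0,0,0],
    [-1,0,0,0,0,0,0],
    [-1,0,0,0,0,0,0]
  ]
}}

```text
time_s: 8.72
tool_pos: [0.5873, 0.3212, 0.1263]
ee_rot: [[0.081, 0.997, 0.0], [0.997, -0.081, -0.0], [-0.0, 0.0, -1.0]]
contact_force: [0.1, 0.9, -1.8]
grip_width: 0.179
grasp_force: 59.6
```

>>> {"op": "jog_arm", "data": {
  "series": [
    [-1,0,0,0.05,0,0,0],
    [-1,0,0,0.05,0,0,0],
    [-1,0,0,0,0,0,0]
  ]
}}

```text
time_s: 8.97
tool_pos: [0.5874, 0.3213, 0.1246]
ee_rot: [[0.081, 0.997, 0.0], [0.997, -0.081, 0.0], [0.0, 0.0, -1.0]]
contact_force: [0.1, -0.3, -1.4]
grip_width: 0.176
grasp_force: 59.6
```

>>> {"op": "jog_arm", "data": {
  "series": [
    [-1,0,-0.05,0.1,0,0,0],
    [-1,0,0,0.1,0,0,0],
    [-1,0,0,0,0,0,0],
    [-1,0,0,0,0,0,0]
  ]
}}

```text
time_s: 9.3
tool_pos: [0.586, 0.3212, 0.12]
ee_rot: [[0.081, 0.997, -0.001], [0.997, -0.081, -0.0], [-0.0, -0.001, -1.0]]
contact_force: [-0.1, -0.2, -1.5]
grip_width: 0.178
grasp_force: 59.6
```

>>> {"op": "jog_arm", "data": {
  "series": [
    [-1,0,0,0.05,0,0,0],
    [-1,0,0,0,0,0,0],
    [-1,0,0,0,0,0,0]
  ]
}}

```text
time_s: 9.55
tool_pos: [0.5862, 0.3212, 0.1192]
ee_rot: [[0.081, 0.997, -0.0], [0.997, -0.081, -0.0], [-0.0, -0.0, -1.0]]
contact_force: [-0.5, -0.6, -1.0]
grip_width: 0.181
grasp_force: 59.6
```

>>> {"op": "jog_arm", "data": {
  "series": [
    [-1,0,0,0.075,0,0,0],
    [-1,0,0,0,0,0,0],
    [-1,0,0,0,0,0,0]
  ]
}}

```text
time_s: 9.8
tool_pos: [0.5862, 0.3212, 0.1177]
ee_rot: [[0.081, 0.997, -0.0], [0.997, -0.081, -0.0], [-0.0, -0.0, -1.0]]
contact_force: [0.2, -1.4, -2.3]
grip_width: 0.177
grasp_force: 59.6
```

>>> {"op": "jog_arm", "data": {
  "series": [
    [-1,0,0,0.075,0,0,0],
    [-1,0,0,0,0,0,0],
    [-1,0,0,0,0,0,0]
  ]
}}

```text
time_s: 10.05
tool_pos: [0.5862, 0.3212, 0.1162]
ee_rot: [[0.081, 0.997, -0.0], [0.997, -0.081, -0.0], [-0.0, -0.0, -1.0]]
contact_force: [0.5, -0.3, -1.8]
grip_width: 0.179
grasp_force: 59.6
```

>>> {"op": "jog_arm", "data": {
  "series": [
    [-1,0,0,0.075,0,0,0],
    [-1,0,0,0,0,0,0],
    [-1,0,0,0,0,0,0]
  ]
}}

```text
time_s: 10.3
tool_pos: [0.5862, 0.3212, 0.1146]
ee_rot: [[0.081, 0.997, -0.0], [0.997, -0.081, -0.0], [-0.0, -0.0, -1.0]]
contact_force: [-0.4, -0.4, -2.2]
grip_width: 0.182
grasp_force: 59.6
```

>>> {"op": "jog_arm", "data": {
  "series": [
    [-1,0,0,0.075,0,0,0],
    [-1,0,0,0,0,0,0],
    [-1,0,0,0,0,0,0]
  ]
}}

```text
time_s: 10.55
tool_pos: [0.5864, 0.3213, 0.1138]
ee_rot: [[0.081, 0.997, 0.0], [0.997, -0.081, 0.0], [0.0, 0.0, -1.0]]
contact_force: [-1.0, 0.1, 0.3]
grip_width: 0.18
grasp_force: 59.9
```

>>> {"op": "jog_arm", "data": {
  "series": [
    [-1,0,0,0.025,0,0,0],
    [-1,0,0,0,0,0,0],
    [-1,0,0,0,0,0,0],
    [-1,0,0,0,0,0,0]
  ]
}}

```text
time_s: 10.88
tool_pos: [0.5865, 0.3213, 0.1132]
ee_rot: [[0.081, 0.997, 0.001], [0.997, -0.081, 0.0], [0.0, 0.001, -1.0]]
contact_force: [0.4, -0.8, 2.8]
grip_width: 0.179
grasp_force: 60.0
```

```bash
python3 - <<'E'
from h import *
o=bot.observe();print(o["tool_pos"],o["contact_force"],o["moment"])
E
```

```text
[0.58646761 0.32133082 0.11322308] [ 0.44591804 -0.79819883  2.75017067] [-0.04385193  0.2469589  -0.04510913]
```

>>> {"op": "jog_arm", "data": {
  "series": [
    [-1,0,-0.1,0,0,0,0],
    [-1,0,-0.15,0,0,0,0],
    [-1,0,-0.15,0,0,0,0],
    [-1,0,-0.15,0,0,0,0]
  ]
}}

```text
time_s: 11.22
tool_pos: [0.576, 0.3224, 0.1133]
ee_rot: [[0.081, 0.997, 0.002], [0.997, -0.081, 0.001], [0.001, 0.002, -1.0]]
contact_force: [2.3, 0.3, 0.9]
grip_width: 0.177
grasp_force: 59.8
```

>>> {"op": "jog_arm", "data": {
  "series": [
    [-1,0,-0.15,0.015,0,0,0],
    [-1,0,-0.15,0,0,0,0],
    [-1,0,-0.15,0,0,0,0],
    [-1,0,-0.15,0,0,0,0],
    [-1,0,-0.15,0,0,0,0],
    [-1,0,-0.15,0,0,0,0],
    [-1,0,-0.15,0,0,0,0],
    [-1,0,-0.15,0,0,0,0]
  ]
}}

```text
time_s: 11.88
tool_pos: [0.5515, 0.3242, 0.1128]
ee_rot: [[0.081, 0.997, 0.001], [0.997, -0.081, 0.0], [0.0, 0.001, -1.0]]
contact_force: [3.3, -0.3, 4.0]
grip_width: 0.18
grasp_force: 60.0
```

>>> {"op": "jog_arm", "data": {
  "series": [
    [-1,0,-0.15,0,0,0,0],
    [-1,0,-0.15,0,0,0,0],
    [-1,0,-0.15,0,0,0,0],
    [-1,0,-0.15,0,0,0,0],
    [-1,0,-0.15,0,0,0,0],
    [-1,0,-0.15,0,0,0,0],
    [-1,0,-0.15,0,0,0,0],
    [-1,0,-0.15,0,0,0,0]
  ]
}}

```text
time_s: 12.55
tool_pos: [0.5273, 0.3261, 0.1126]
ee_rot: [[0.081, 0.997, 0.0], [0.997, -0.081, 0.0], [0.0, 0.0, -1.0]]
contact_force: [4.4, -1.3, 4.1]
grip_width: 0.179
grasp_force: 60.1
```

>>> {"op": "jog_arm", "data": {
  "series": [
    [-1,0,-0.15,-0.015,0,0,0],
    [-1,0,-0.15,0,0,0,0],
    [-1,0,-0.15,0,0,0,0],
    [-1,0,-0.15,0,0,0,0],
    [-1,0,-0.15,0,0,0,0],
    [-1,0,-0.15,0,0,0,0],
    [-1,0,-0.15,0,0,0,0],
    [-1,0,-0.15,0,0,0,0]
  ]
}}

```text
time_s: 13.22
tool_pos: [0.5032, 0.328, 0.1128]
ee_rot: [[0.081, 0.997, -0.0], [0.997, -0.081, -0.0], [-0.0, -0.0, -1.0]]
contact_force: [4.0, -1.4, 4.7]
grip_width: 0.184
grasp_force: 60.0
```

>>> {"op": "jog_arm", "data": {
  "series": [
    [-1,0,-0.15,0,0,0,0],
    [-1,0,-0.15,0,0,0,0],
    [-1,0,-0.15,0,0,0,0],
    [-1,0,-0.15,0,0,0,0],
    [-1,0,-0.15,0,0,0,0],
    [-1,0,-0.15,0,0,0,0],
    [-1,0,-0.15,0,0,0,0],
    [-1,0,-0.15,0,0,0,0]
  ]
}}

```text
time_s: 13.88
tool_pos: [0.4793, 0.3299, 0.1128]
ee_rot: [[0.081, 0.997, -0.0], [0.997, -0.081, -0.0], [-0.0, -0.0, -1.0]]
contact_force: [3.0, 0.1, 4.1]
grip_width: 0.181
grasp_force: 60.0
```

>>> {"op": "jog_arm", "data": {
  "series": [
    [-1,0,-0.15,-0.01,0,0,0],
    [-1,0,-0.15,0,0,0,0],
    [-1,0,-0.15,0,0,0,0],
    [-1,0,-0.15,0,0,0,0],
    [-1,0,-0.15,0,0,0,0],
    [-1,0,-0.15,0,0,0,0],
    [-1,0,-0.15,0,0,0,0],
    [-1,0,0,0,0,0,0]
  ]
}}

```text
time_s: 14.55
tool_pos: [0.4572, 0.3316, 0.1128]
ee_rot: [[0.08, 0.997, -0.002], [0.997, -0.08, 0.0], [-0.0, -0.002, -1.0]]
contact_force: [0.5, 0.1, 3.4]
grip_width: 0.181
grasp_force: 60.2
```

>>> {"op": "jog_arm", "data": {
  "series": [
    [-1,0,0.15,0,0,0,0],
    [-1,0,0,-0.85,0,0,0],
    [-1,0,0,-1,0,0,0],
    [-1,0,0,-1,0,0,0],
    [-1,0,0,-1,0,0,0]
  ]
}}

```text
time_s: 14.97
tool_pos: [0.459, 0.3303, 0.1883]
ee_rot: [[0.081, 0.997, -0.007], [0.997, -0.081, -0.002], [-0.003, -0.007, -1.0]]
contact_force: [0.8, 0.1, -1.5]
grip_width: 0.177
grasp_force: 59.5
```

>>> {"op": "jog_arm", "data": {
  "series": [
    [-1,-0.52,0.9,0,0,0,0],
    [-1,-0.52,0.9,0,0,0,0],
    [-1,-0.52,0.9,0,0,0,0],
    [-1,-0.52,0.9,0,0,0,0],
    [-1,-0.52,0.9,0,0,0,0],
    [-1,-0.52,0.9,0,0,0,0],
    [-1,-0.52,0.9,0,0,0,0],
    [-1,0,0,0,0,0,0]
  ]
}}

```text
time_s: 15.63
tool_pos: [0.5824, 0.2462, 0.1875]
ee_rot: [[0.084, 0.996, -0.004], [0.996, -0.084, -0.002], [-0.002, -0.003, -1.0]]
contact_force: [0.9, 0.8, -1.0]
grip_width: 0.179
grasp_force: 59.6
```

```bash
python3 - <<'E'
from h import *
t=vision.snapshot("top");s=vision.snapshot("side")
W=np.hstack([cv2.resize(t[170:290,160:260],None,fx=4,fy=4),cv2.resize(s[170:290,155:255],None,fx=4,fy=4)]);cv2.imwrite("pics/s1.png",np.clip(W*1.3,0,255).astype(np.uint8))
o=bot.observe();print(o["tool_pos"],o["contact_force"],o["time_s"])
E
```

```text
[0.57971676 0.2477929  0.18770719] [ 0.33500544  0.37516956 -1.76523915] 15.7333
```

View pics/s1.png

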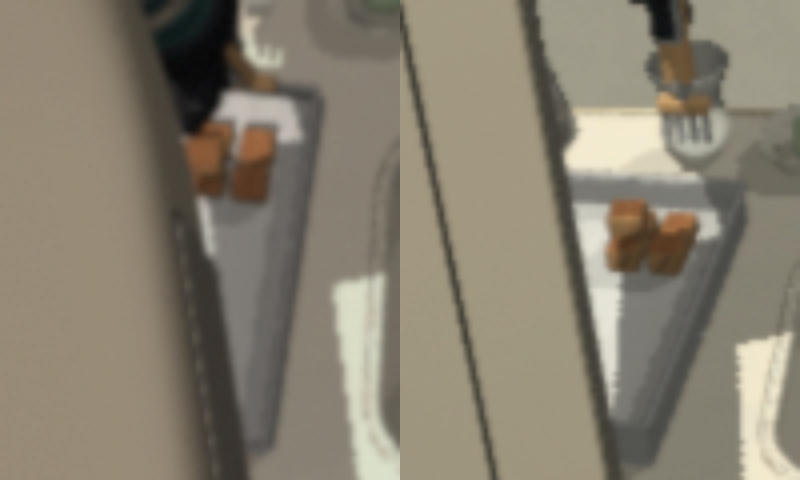

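Column +y has left the heap, and the middle and -y columns stayed put. Next is the -y column.

>>> {"op": "jog_arm", "data": {
  "series": [
    [-1,0,0,0.9,0,0,0],
    [-1,0,0,0.9,0,0,0],
    [-1,0,0,0.7,0,0,0],
    [-1,0,0,0.5,0,0,0],
    [-1,0,0,0.3,0,0,0],
    [-1,0,0,0.2,0,0,0],
    [-1,0,0,0.1,0,0,0],
    [-1,0,0,0,0,0,0]
  ]
}}

```text
time_s: 16.4
tool_pos: [0.5812, 0.2489, 0.1181]
ee_rot: [[0.081, 0.997, -0.0], [0.997, -0.081, 0.0], [0.0, -0.0, -1.0]]
contact_force: [-1.3, -0.7, -2.1]
grip_width: 0.174
grasp_force: 59.5
```

>>> {"op": "jog_arm", "data": {
  "series": [
    [-1,0,0,0.1,0,0,0],
    [-1,0,0,0.1,0,0,0],
    [-1,0,0,0.03,0,0,0],
    [-1,0,0,0,0,0,0],
    [-1,0,0,0,0,0,0]
  ]
}}

```text
time_s: 16.82
tool_pos: [0.5819, 0.2488, 0.1141]
ee_rot: [[0.081, 0.997, 0.001], [0.997, -0.081, 0.0], [0.001, 0.001, -1.0]]
contact_force: [0.0, 0.7, -0.7]
grip_width: 0.179
grasp_force: 59.7
```

>>> {"op": "jog_arm", "data": {
  "series": [
    [-1,0,0,0.03,0,0,0],
    [-1,0,-0.1,0,0,0,0],
    [-1,0,-0.18,0,0,0,0],
    [-1,0,-0.18,0,0,0,0],
    [-1,0,-0.18,0,0,0,0],
    [-1,0,-0.18,0,0,0,0],
    [-1,0,-0.18,0,0,0,0],
    [-1,0,-0.18,0,0,0,0]
  ]
}}

```text
time_s: 17.48
tool_pos: [0.5581, 0.2506, 0.1133]
ee_rot: [[0.081, 0.997, 0.001], [0.997, -0.081, 0.0], [0.0, 0.001, -1.0]]
contact_force: [2.1, -0.6, 1.6]
grip_width: 0.176
grasp_force: 59.9
```

>>> {"op": "jog_arm", "data": {
  "series": [
    [-1,0,-0.18,0,0,0,0],
    [-1,0,-0.18,0,0,0,0],
    [-1,0,-0.18,0,0,0,0],
    [-1,0,-0.18,0,0,0,0],
    [-1,0,-0.18,0,0,0,0],
    [-1,0,-0.18,0,0,0,0],
    [-1,0,-0.18,0,0,0,0],
    [-1,0,-0.18,0,0,0,0]
  ]
}}

```text
time_s: 18.15
tool_pos: [0.529, 0.2529, 0.113]
ee_rot: [[0.081, 0.997, 0.001], [0.997, -0.081, 0.0], [0.0, 0.001, -1.0]]
contact_force: [2.9, 0.5, 2.6]
grip_width: 0.182
grasp_force: 60.0
```

>>> {"op": "jog_arm", "data": {
  "series": [
    [-1,0,-0.18,0,0,0,0],
    [-1,0,-0.18,0,0,0,0],
    [-1,0,-0.18,0,0,0,0],
    [-1,0,-0.18,0,0,0,0],
    [-1,0,-0.18,0,0,0,0],
    [-1,0,-0.18,0,0,0,0],
    [-1,0,-0.18,0,0,0,0],
    [-1,0,-0.18,0,0,0,0]
  ]
}}

```text
time_s: 18.82
tool_pos: [0.5002, 0.2552, 0.1129]
ee_rot: [[0.081, 0.997, 0.0], [0.997, -0.081, -0.0], [0.0, 0.0, -1.0]]
contact_force: [2.7, 0.0, 2.9]
grip_width: 0.181
grasp_force: 60.1
```

>>> {"op": "jog_arm", "data": {
  "series": [
    [-1,0,-0.18,-0.01,0,0,0],
    [-1,0,-0.18,0,0,0,0],
    [-1,0,-0.18,0,0,0,0],
    [-1,0,-0.18,0,0,0,0],
    [-1,0,-0.18,0,0,0,0],
    [-1,0,-0.18,0,0,0,0],
    [-1,0,-0.18,0,0,0,0],
    [-1,0,-0.18,0,0,0,0]
  ]
}}

```text
time_s: 19.48
tool_pos: [0.4713, 0.2575, 0.113]
ee_rot: [[0.081, 0.997, -0.0], [0.997, -0.081, -0.0], [-0.0, -0.0, -1.0]]
contact_force: [2.8, 0.1, 2.8]
grip_width: 0.179
grasp_force: 60.0
```

>>> {"op": "jog_arm", "data": {
  "series": [
    [-1,0,-0.18,0,0,0,0],
    [-1,0,-0.18,0,0,0,0],
    [-1,0,-0.18,0,0,0,0],
    [-1,0,-0.18,0,0,0,0],
    [-1,0,-0.18,0,0,0,0],
    [-1,0,-0.05,0,0,0,0],
    [-1,0,0,0,0,0,0]
  ]
}}

```text
time_s: 20.07
tool_pos: [0.4517, 0.2591, 0.1128]
ee_rot: [[0.081, 0.997, -0.002], [0.997, -0.081, 0.0], [-0.0, -0.002, -1.0]]
contact_force: [1.8, 0.9, 4.2]
grip_width: 0.179
grasp_force: 60.3
```

>>> {"op": "jog_arm", "data": {
  "series": [
    [-1,0,0.15,0,0,0,0],
    [-1,0,0,-0.85,0,0,0],
    [-1,0,0,-1,0,0,0],
    [-1,0,0,-1,0,0,0],
    [-1,0,0,-1,0,0,0]
  ]
}}

```text
time_s: 20.48
tool_pos: [0.4532, 0.258, 0.1885]
ee_rot: [[0.081, 0.997, -0.007], [0.997, -0.081, -0.002], [-0.002, -0.007, -1.0]]
contact_force: [0.0, 0.9, -0.8]
grip_width: 0.177
grasp_force: 59.7
```

>>> {"op": "jog_arm", "data": {
  "series": [
    [-1,0.245,0.846,0,0,0,0],
    [-1,0.245,0.846,0,0,0,0],
    [-1,0.245,0.846,0,0,0,0],
    [-1,0.245,0.846,0,0,0,0],
    [-1,0.245,0.846,0,0,0,0],
    [-1,0.245,0.846,0,0,0,0],
    [-1,0.245,0.846,0,0,0,0],
    [-1,0,0,0,0,0,0]
  ]
}}

```text
time_s: 21.15
tool_pos: [0.5779, 0.2833, 0.1875]
ee_rot: [[0.082, 0.997, -0.003], [0.997, -0.082, -0.0], [-0.001, -0.003, -1.0]]
contact_force: [0.7, 0.5, -1.2]
grip_width: 0.18
grasp_force: 59.8
```

>>> {"op": "jog_arm", "data": {
  "series": [
    [-1,0,0,0.8,0,0,0],
    [-1,0,0,0.7,0,0,0],
    [-1,0,0,0.4,0,0,0],
    [-1,0,0,0.25,0,0,0],
    [-1,0,0,0.15,0,0,0],
    [-1,0,0,0,0,0,0],
    [-1,0,0,0,0,0,0]
  ]
}}

```text
time_s: 21.73
tool_pos: [0.5765, 0.2835, 0.1443]
ee_rot: [[0.081, 0.997, 0.0], [0.997, -0.081, 0.0], [0.0, 0.0, -1.0]]
contact_force: [-0.4, -0.2, -1.7]
grip_width: 0.178
grasp_force: 59.6
```

```bash
python3 - <<'E'
from h import *
t=vision.snapshot("top");s=vision.snapshot("side")
W=np.hstack([cv2.resize(t[170:290,160:260],None,fx=4,fy=4),cv2.resize(s[170:290,155:255],None,fx=4,fy=4)]);cv2.imwrite("pics/s2.png",np.clip(W*1.3,0,255).astype(np.uint8))
o=bot.observe();print(o["tool_pos"],o["contact_force"],o["time_s"])
E
```

```text
[0.57708304 0.28366197 0.14496145] [-0.60024761  1.44194942 -1.99356245] 21.8333
```

View pics/s2.png

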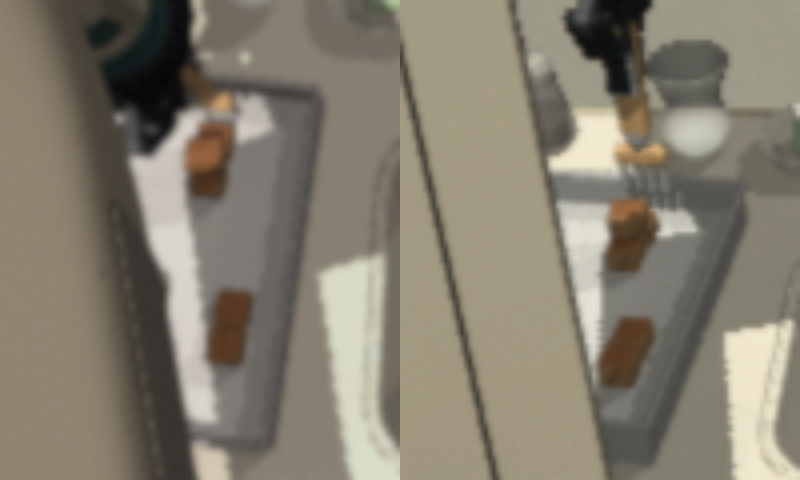

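The -y pair has been drawn down to top-crop (229,328), and the top chunk still sits on the middle column. I pull it off toward the near end with the tines above the lower chunks.

>>> {"op": "jog_arm", "data": {
  "series": [
    [-1,0,0,0.1,0,0,0],
    [-1,0,0,0.1,0,0,0],
    [-1,0,-0.15,0,0,0,0],
    [-1,0,-0.15,0,0,0,0],
    [-1,0,-0.15,0,0,0,0],
    [-1,0,-0.15,0,0,0,0],
    [-1,0,-0.15,0,0,0,0],
    [-1,0,-0.15,0,0,0,0]
  ]
}}

```text
time_s: 22.5
tool_pos: [0.5583, 0.2849, 0.1401]
ee_rot: [[0.081, 0.997, -0.0], [0.997, -0.081, 0.0], [0.0, -0.0, -1.0]]
contact_force: [-1.7, 0.4, -1.7]
grip_width: 0.18
grasp_force: 59.6
```

>>> {"op": "jog_arm", "data": {
  "series": [
    [-1,0,-0.15,0,0,0,0],
    [-1,0,-0.15,0,0,0,0],
    [-1,0,-0.15,0,0,0,0],
    [-1,0,-0.15,0,0,0,0],
    [-1,0,-0.15,0,0,0,0],
    [-1,0,-0.15,0,0,0,0],
    [-1,0,-0.15,0,0,0,0],
    [-1,0,-0.15,0,0,0,0]
  ]
}}

```text
time_s: 23.17
tool_pos: [0.5345, 0.2868, 0.14]
ee_rot: [[0.081, 0.997, 0.0], [0.997, -0.081, 0.0], [0.0, 0.0, -1.0]]
contact_force: [-0.0, 0.2, -1.6]
grip_width: 0.178
grasp_force: 59.6
```

>>> {"op": "jog_arm", "data": {
  "series": [
    [-1,0,-0.15,0,0,0,0],
    [-1,0,-0.15,0,0,0,0],
    [-1,0,-0.15,0,0,0,0],
    [-1,0,-0.15,0,0,0,0],
    [-1,0,-0.15,0,0,0,0],
    [-1,0,-0.15,0,0,0,0],
    [-1,0,-0.15,0,0,0,0],
    [-1,0,-0.15,0,0,0,0]
  ]
}}

```text
time_s: 23.83
tool_pos: [0.5105, 0.2888, 0.14]
ee_rot: [[0.081, 0.997, -0.0], [0.997, -0.081, 0.0], [-0.0, -0.0, -1.0]]
contact_force: [0.1, -0.5, -2.6]
grip_width: 0.178
grasp_force: 59.6
```

>>> {"op": "jog_arm", "data": {
  "series": [
    [-1,0,-0.15,0,0,0,0],
    [-1,0,-0.15,0,0,0,0],
    [-1,0,-0.15,0,0,0,0],
    [-1,0,-0.15,0,0,0,0],
    [-1,0,0,0,0,0,0]
  ]
}}

```text
time_s: 24.25
tool_pos: [0.4982, 0.2898, 0.14]
ee_rot: [[0.081, 0.997, -0.0], [0.997, -0.081, -0.0], [-0.0, -0.0, -1.0]]
contact_force: [-0.4, -0.4, -1.0]
grip_width: 0.179
grasp_force: 59.6
```

```bash
python3 - <<'E'
from h import *
t=vision.snapshot("top");s=vision.snapshot("side")
W=np.hstack([cv2.resize(t[170:290,160:260],None,fx=4,fy=4),cv2.resize(s[170:290,155:255],None,fx=4,fy=4)]);cv2.imwrite("pics/s3.png",np.clip(W*1.3,0,255).astype(np.uint8))
o=bot.observe();print(o["tool_pos"],o["contact_force"],o["time_s"])
E
```

```text
[0.49878541 0.28975131 0.14006275] [-0.45850538 -0.27842414 -1.87379839] 24.35
```

View pics/s3.png

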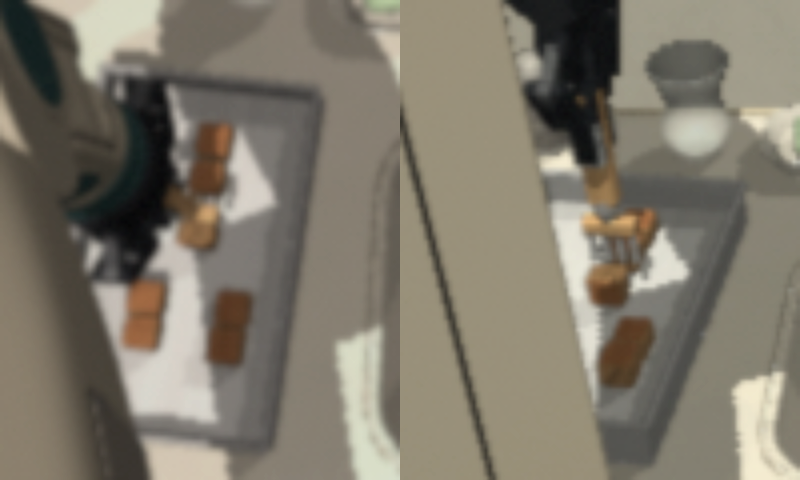

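>>> {"op": "jog_arm", "data": {
  "series": [
    [-1,0,0,-0.8,0,0,0],
    [-1,0,0,-0.9,0,0,0],
    [-1,0,0,-0.9,0,0,0],
    [-1,0,0,-0.65,0,0,0]
  ]
}}

```text
time_s: 24.68
tool_pos: [0.4996, 0.2899, 0.2065]
ee_rot: [[0.081, 0.997, 0.001], [0.997, -0.081, 0.001], [0.001, 0.001, -1.0]]
contact_force: [0.3, -0.1, -2.0]
grip_width: 0.176
grasp_force: 59.6
```

>>> {"op": "jog_arm", "data": {
  "series": [
    [-1,-0.92,-0.54,0,0,0,0],
    [-1,-0.92,-0.54,0,0,0,0],
    [-1,-0.92,-0.54,0,0,0,0],
    [-1,-0.92,-0.54,0,0,0,0],
    [-1,-0.92,-0.54,0,0,0,0],
    [-1,-0.92,-0.54,0,0,0,0],
    [-1,-0.92,-0.54,0,0,0,0],
    [-1,-0.92,-0.54,0,0,0,0]
  ]
}}

```text
time_s: 25.35
tool_pos: [0.4003, 0.1492, 0.2051]
ee_rot: [[0.081, 0.997, 0.0], [0.997, -0.081, -0.0], [-0.0, 0.0, -1.0]]
contact_force: [0.4, -0.0, -1.2]
grip_width: 0.175
grasp_force: 59.8
```

>>> {"op": "jog_arm", "data": {
  "series": [
    [-1,-0.99,0.125,0,0,0,0],
    [-1,-0.99,0.125,0,0,0,0],
    [-1,-0.99,0.125,0,0,0,0],
    [-1,-0.99,0.125,0,0,0,0],
    [-1,-0.99,0.125,0,0,0,0],
    [-1,-0.99,0.125,0,0,0,0],
    [-1,-0.99,0.125,0,0,0,0],
    [-1,-0.99,0.125,0,0,0,0]
  ]
}}

```text
time_s: 26.02
tool_pos: [0.408, -0.0106, 0.2052]
ee_rot: [[0.081, 0.997, 0.001], [0.997, -0.081, -0.0], [-0.0, 0.001, -1.0]]
contact_force: [0.6, -0.1, -1.7]
grip_width: 0.176
grasp_force: 59.5
```

```bash
python3 - <<'E'
from h import *
t=vision.snapshot("top");s=vision.snapshot("side")
W=np.hstack([cv2.resize(t[170:290,160:260],None,fx=4,fy=4),cv2.resize(s[170:290,155:255],None,fx=4,fy=4)]);cv2.imwrite("pics/s4.png",np.clip(W*1.3,0,255).astype(np.uint8))
o=bot.observe();print(o["tool_pos"],o["contact_force"],o["time_s"])
E
```

```text
[ 0.40854895 -0.01160693  0.20534368] [-0.15801538  0.0587915  -1.34342413] 26.1167
```

View pics/s4.png

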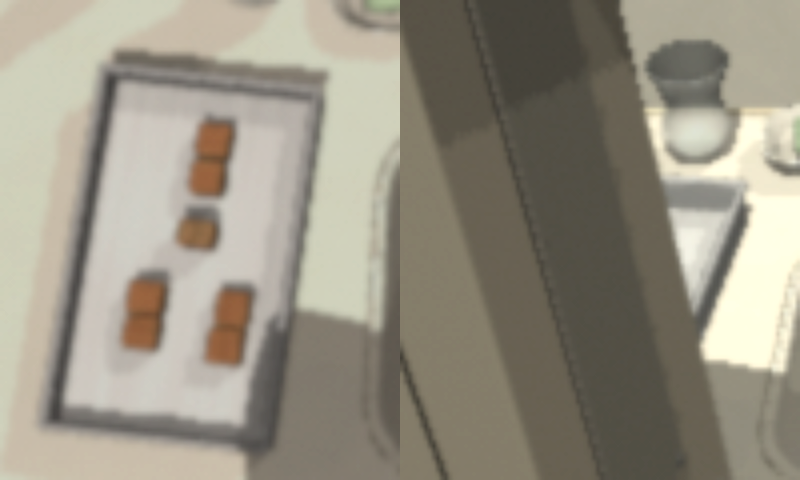

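```bash
python3 - <<'E'
from h import *
c=np.array([.4704,.2995]);y=-.08;R=np.array([[np.cos(y),-np.sin(y)],[np.sin(y),np.cos(y)]])
for p in[(216,138),(208,177),(198,232),(148,297),(142,331),(235,307),(225,345)]:
    print(p,((onz("top",(160+p[0]/4,170+p[1]/4),.033)[:2]-c)@R).round(4))
E
```

```text
(216, 138) [ 0.086  -0.0085]
(208, 177) [ 0.057  -0.0071]
(198, 232) [ 0.0167 -0.006 ]
(148, 297) [-0.0332  0.0223]
(142, 331) [-0.0574  0.0227]
(235, 307) [-0.0336 -0.0405]
(225, 345) [-0.061  -0.0374]
```

All seven are flat and spread: far 2, middle 3, near 2, each at least 8 mm from the third lines. I return the rake.

>>> {"op": "jog_arm", "data": {
  "series": [
    [-1,-0.985,0.12,0,0,0,0],
    [-1,-0.985,0.12,0,0,0,0],
    [-1,-0.985,0.12,0,0,0,0],
    [-1,-0.985,0.12,0,0,0,0],
    [-1,-0.985,0.12,0,0,0,0],
    [-1,-0.985,0.12,0,0,0,0],
    [-1,-0.985,0.12,0,0,0,0],
    [-1,-0.985,0.12,0,0,0,0]
  ]
}}

```text
time_s: 26.78
tool_pos: [0.4145, -0.1685, 0.2051]
ee_rot: [[0.081, 0.997, 0.0], [0.997, -0.081, 0.0], [0.0, 0.0, -1.0]]
contact_force: [0.2, -0.9, -1.8]
grip_width: 0.175
grasp_force: 59.7
```

>>> {"op": "jog_arm", "data": {
  "series": [
    [-1,-0.985,0.12,0,0,0,0],
    [-1,-0.985,0.12,0,0,0,0],
    [-1,-0.985,0.12,0,0,0,0],
    [-1,-0.985,0.12,0,0,0,0],
    [-1,-0.985,0.12,0,0,0,0],
    [-1,-0.985,0.12,0,0,0,0],
    [-1,-0.985,0.12,0,0,0,0],
    [-1,-0.985,0.12,0,0,0,0]
  ]
}}

```text
time_s: 27.45
tool_pos: [0.4211, -0.3271, 0.2049]
ee_rot: [[0.081, 0.997, 0.0], [0.997, -0.081, 0.001], [0.001, 0.0, -1.0]]
contact_force: [0.1, -0.2, -0.4]
grip_width: 0.177
grasp_force: 59.7
```

>>> {"op": "jog_arm", "data": {
  "series": [
    [-1,0,0,0,0,0,0.4],
    [-1,0,0,0,0,0,0],
    [-1,0,0,0,0,0,0],
    [-1,0,0,0,0,0,0],
    [-1,0,0,0,0,0,0],
    [-1,0,0,0,0,0,0]
  ]
}}

```text
time_s: 27.95
tool_pos: [0.4208, -0.3261, 0.205]
ee_rot: [[0.12, 0.993, -0.0], [0.993, -0.12, 0.0], [0.0, -0.0, -1.0]]
contact_force: [-0.1, 0.5, -1.5]
grip_width: 0.182
grasp_force: 59.5
```

>>> {"op": "jog_arm", "data": {
  "series": [
    [-1,-0.14,0.05,0.8,0,0,0],
    [-1,0,0,0.7,0,0,0],
    [-1,0,0,0.5,0,0,0],
    [-1,0,0,0.2,0,0,0],
    [-1,0,0,0,0,0,0],
    [-1,0,0,0,0,0,0]
  ]
}}

```text
time_s: 28.45
tool_pos: [0.4214, -0.3295, 0.1611]
ee_rot: [[0.12, 0.993, -0.0], [0.993, -0.12, 0.0], [0.0, -0.0, -1.0]]
contact_force: [0.0, -0.3, -1.1]
grip_width: 0.182
grasp_force: 59.6
```

>>> {"op": "jog_arm", "data": {
  "series": [
    [-1,0,0,0.15,0,0,0],
    [-1,0,0,0.15,0,0,0],
    [-1,0,0,0.15,0,0,0],
    [-1,0,0,0.15,0,0,0],
    [-1,0,0,0,0,0,0],
    [-1,0,0,0,0,0,0]
  ]
}}

```text
time_s: 28.95
tool_pos: [0.4212, -0.3295, 0.1487]
ee_rot: [[0.121, 0.993, -0.0], [0.993, -0.121, 0.0], [0.0, -0.001, -1.0]]
contact_force: [0.1, -0.5, -2.2]
grip_width: 0.176
grasp_force: 59.6
```

>>> {"op": "jog_arm", "data": {
  "series": [
    [-1,0,0,0.25,0,0,0],
    [-1,0,0,0.25,0,0,0],
    [-1,0,0,0.25,0,0,0],
    [-1,0,0,0.25,0,0,0],
    [-1,0,0,0,0,0,0],
    [-1,0,0,0,0,0,0]
  ]
}}

```text
time_s: 29.45
tool_pos: [0.421, -0.3293, 0.1283]
ee_rot: [[0.121, 0.993, -0.001], [0.993, -0.121, 0.001], [0.001, -0.001, -1.0]]
contact_force: [-0.2, 0.7, -1.1]
grip_width: 0.181
grasp_force: 59.6
```

>>> {"op": "jog_arm", "data": {
  "series": [
    [-1,0,0,0.2,0,0,0],
    [-1,0,0,0.2,0,0,0],
    [-1,0,0,0.15,0,0,0],
    [-1,0,0,0,0,0,0],
    [-1,0,0,0,0,0,0]
  ]
}}

```text
time_s: 29.87
tool_pos: [0.4213, -0.3296, 0.1179]
ee_rot: [[0.121, 0.993, -0.0], [0.993, -0.121, 0.0], [0.0, -0.0, -1.0]]
contact_force: [0.4, 0.4, -2.0]
grip_width: 0.18
grasp_force: 59.8
```

Down the last 1 mm, then release gently and withdraw upward.

>>> {"op": "jog_arm", "data": {
  "series": [
    [-1,0,0,0.05,0,0,0],
    [-1,0,0,0,0,0,0],
    [-1,0,0,0,0,0,0]
  ]
}}

```text
time_s: 30.12
tool_pos: [0.4214, -0.3297, 0.1173]
ee_rot: [[0.121, 0.993, 0.0], [0.993, -0.121, -0.0], [-0.0, 0.0, -1.0]]
contact_force: [-0.1, 0.8, -0.9]
grip_width: 0.183
grasp_force: 59.9
```

>>> {"op": "jog_arm", "data": {
  "series": [
    [-0.4,0,0,0,0,0,0],
    [-0.2,0,0,0,0,0,0],
    [0.2,0,0,0,0,0,0],
    [0.6,0,0,0,0,0,0],
    [1,0,0,0,0,0,0],
    [1,0,0,0,0,0,0],
    [1,0,0,0,0,0,0],
    [1,0,0,0,0,0,0]
  ]
}}

```text
time_s: 30.78
tool_pos: [0.4214, -0.3297, 0.117]
ee_rot: [[0.121, 0.993, -0.0], [0.993, -0.121, -0.0], [-0.0, 0.0, -1.0]]
contact_force: [0.6, 0.0, 0.0]
grip_width: 1.0
grasp_force: 0.0
```

>>> {"op": "jog_arm", "data": {
  "series": [
    [1,0,0,0,0,0,0],
    [1,0,0,-0.5,0,0,0],
    [1,0,0,-0.9,0,0,0],
    [1,0,0,-1,0,0,0],
    [1,0,0,-1,0,0,0],
    [1,0,0,-1,0,0,0],
    [1,0,0,-1,0,0,0],
    [1,0,0,-1,0,0,0]
  ]
}}

```text
time_s: 31.45
tool_pos: [0.4213, -0.3296, 0.2469]
ee_rot: [[0.121, 0.993, 0.001], [0.993, -0.121, -0.001], [-0.0, 0.001, -1.0]]
contact_force: [0.5, -0.1, -0.4]
grip_width: 1.0
grasp_force: 0.0
```

>>> {"op": "jog_arm", "data": {
  "series": [
    [1,-0.9,-0.4,0,0,0,0],
    [1,-0.9,-0.4,0,0,0,0],
    [1,-0.9,-0.4,0,0,0,0],
    [1,-0.9,-0.4,0,0,0,0],
    [1,-0.9,-0.4,0,0,0,0],
    [1,-0.9,-0.4,0,0,0,0],
    [1,0,0,0,0,0,0],
    [1,0,0,0,0,0,0]
  ]
}}

```text
time_s: 32.12
tool_pos: [0.3604, -0.4316, 0.2456]
ee_rot: [[0.122, 0.992, 0.001], [0.992, -0.122, -0.0], [-0.0, 0.001, -1.0]]
contact_force: [-0.0, 0.2, -0.5]
grip_width: 0.998
grasp_force: 0.0
```

```bash
python3 - <<'E'
from h import *
t=vision.snapshot("top");s=vision.snapshot("side")
r=lambda a:cv2.resize(a,(400,400),interpolation=cv2.INTER_CUBIC)
W=np.hstack([r(t[190:290,380:480]),r(s[180:280,380:480])]);cv2.imwrite("pics/end.png",np.clip(W*1.3,0,255).astype(np.uint8))
o=bot.observe();print(o["tool_pos"],o["contact_force"],o["time_s"])
E
```

```text
[ 0.36088548 -0.4305055   0.24533659] [ 0.55096289 -0.01884302  0.41543504] 32.2167
```

View pics/end.png

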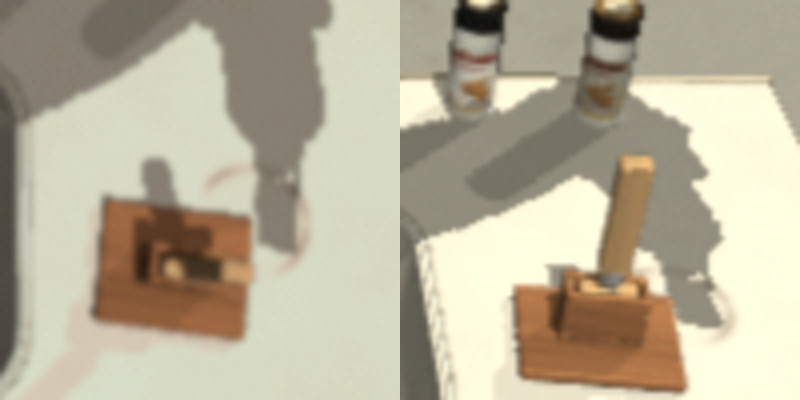

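The rake stands upright and released in its pocket, with the handle top at side (439,219) against an expected (439,218). I hand it in.

```bash
python3 -c "
from cell import order
print(order.close_job())"
```

```text
the job is handed in; nothing more can be done
None
```

The job is handed in: by the last images the seven chunks lie in one flat layer (2 far, 3 middle, 2 near), and the rake stands upright and released in its stand; the judge returned no result, so whether it passed is unknown.

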